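Scan the batch, then take the heater plate's temperature

ROBOT

A 7-joint arm with a two-finger parallel gripper is mounted at the origin on the work surface. World frame = base frame: x ahead of the robot, y to its left, z up, the work surface at z = 0. Lengths are in mm, angles in rad, forces in N, time in s.
With the tool pointing down it reaches from about 425 to 950 mm from the base axis. Payload 4.7 kg.
Tool frame: the origin (TCP) lies midway between the tips of the shut fingers; the grasp point (between the pads) lies grasp_offset behind it (grasp_offset is the distance from the TCP to the grasp point, in mm); z points along the fingers, y is the line along which they close (so a half turn about z gives the same grasp; the last joint's range is limited). The gripper opens to 85 mm and grips with 20 to 120 N. Pads are 22 mm wide; open, the fingers measure 114 mm over their backs; the gripper's body (76 mm by 85 mm) begins 54 mm behind the grasp point. The pads swing forward as they close: fully open they stand 13 mm farther back than shut.
Start: joints at [-0.029, 0.469, -0.049, 1.532, 0.024, 1.141, -0.082], TCP at [675.02, 0.047, 194.435] pointing down, gripper open.
Joint ranges: [-2.59, 2.59], [-0.33, 1.99], [-1.39, 1.29], [0.1, 2.45], [-1.04, 4.18], [0.21, 1.99], [-2.66, 2.66]. Speed limits (rad/s): [2.57, 2.57, 3.14, 3.14, 3.14, 3.14, 3.14].

INTERFACE

Orientations are given as a rotation vector (axis times angle).
In Python, from workcell import * gives the robot as it stands. The module is installed in compiled form; this text tells all that it offers.
- The arm moves only by the shell command python3 -m inch 'ROWS' [OPENING]. ROWS is JSON, a list of rows, each a list of 4 numbers: the shift along the tool's x, y, z in cm, then the turn about the tool's z in degrees. In form: [[x, y, z, roll], ...]. A call has 1 to 8 rows; each row is the pose to reach, as a shift and turn from the pose commanded when the call began, along the tool's axes at that moment; what a row does not reach only later rows make up. A row lasts 1/8 s, in which the tool goes at most 62.5 mm and 10.7 degrees, less where a joint would pass 70% of its speed; a pose out of reach is approached as far as the arm can. A call with a gripper value outside its range is refused whole. OPENING is the finger opening in cm, from 0 to 8.54, set as the call begins (- or left out, the last holds). The fingers move at their own pace and stop on an object; the grip force is fixed at half the most. Time passes only in rows, so rows that repeat a pose let the fingers close. It gives the time, the measured TCP pose, the force, the opening and the grip force at its end, in the units of the state.
- sense(): the state, without advancing time (a new reading comes with each control period).
- camera(name): name is "scene" or "side" or "wrist"; returns the picture (384x512x3 uint8, red, green, blue); there is no depth.
- get_calibration(name): a dict with "K" (3x3 intrinsics, pixels), "k1" (the pictures are not rectified: a ray, as slopes to the right and down, at radius r is drawn at 1 + k1 r^2 times it, then the intrinsics apply), "origin" and "rotation" of the camera in the world; the wrist camera has in their place "tool_from_camera" (4x4, takes a point from camera to tool coordinates, whose origin is the TCP and whose axes are the flange's). Camera axes: x right, y down, z forward; pixel columns grow to the right and rows downward; lengths in mm; the calibration is good to about 2 mm. A picture is of the moment at which its call begins: read the wrist's pose just before it. get_calibration takes no time and is no camera call.
- finish_job(): hands the job in; it is judged then, once.
Trained networks look in the newest picture that a camera, given by its name, has taken for a name from the list of things; names that differ only in an ending like _2 or _b are one class to them, and where a whole thing is asked for, a point or a joint stands for the part that bears it (a point fixed in the world has none). Each returns a list of dicts, best first, with "confidence" (0 to 1); they miss things now and then, are a little off and sometimes report something else, mostly with a low value. They report only what shows in the picture. A call takes as long as a camera call. They do not tell look-alikes from the thing itself.
- silhouettes(name, camera): "region" (384x512 bool, what is visible of it) and "bbox" ([left, top, right, bottom] in pixels, round what is visible of it).
- tip_of(name, camera): "position" ([column, row] in pixels: a listed point, or the origin of a listed thing).
The state is a dict: "time": time; "joint_positions": joint angles; "joint_velocities": joint speeds; "joint_efforts": joint torques, N m; "tcp_pos": TCP position; "ee_rot": TCP orientation; "ft_force": force on the tool from outside, world axes, zero at the start; "wrist_torque": the same for the moment, N m; "width": finger opening in mm; "grip_force": force on a finger pad.
Only numpy, scipy, OpenCV 4.12 (cv2) and the standard library are available. Lean on these libraries where they do the work, as an engineer would, in place of code of your own. Each camera call takes 0.05 s, during which the arm holds its last target. There are 200 camera calls.

TASK

Take the yellow handheld thermometer out of its stand and aim its nose straight down at the middle of the code label of the purple-capped tube rack, about 8 cm above it, keeping it steady for a good second or two so the batch is scanned. Then touch its copper tip to the middle of the green spot on the heater's sloping plate, square to the plate, with light pressure so that the spring tip is pushed in about half its travel. Finish while still holding it there, steady, for the reading; keep the gripper itself off the heater and do not knock the racks or anything else about.

Things in the scene. Friction and masses are not known exactly. Their poses are not given: they have to be found in the camera images.
- probe: Handheld thermometer and code reader, about 170 g in all, standing upright in its stand. Yellow handle, a block 28 (x) x 36 (y) x 80 (z) mm; origin at the centre of the handle's underside, z up along the handle. Below it runs a steel stem (10 mm diameter, 60 mm long) and then the copper spring tip, whose end is 85 mm below the origin. The reader looks out along the tip, along -z.
- tip_point (a point): The end of the copper tip (it ends in a 6 mm diameter face on an 8 mm pin), on the probe's axis, 85 mm below the probe's origin when not pressed.
- probe_tip (a joint): How far the spring tip is pushed into the stem, m: 0 is out, 0.012 fully in. Spring: 1 N at the start plus 0.5 N per mm, so 4 N at half travel.
- stand: Fixed grey stand, a tower 50 x 50 mm on a 70 x 70 mm foot, 100 mm high, origin at the centre of its underside. The probe's stem hangs loosely in a 16 mm square hole down its middle and the handle rests on top, its origin 100 mm above the table; lift it straight up by more than 85 mm to clear.
- purple_rack: Brown tube rack with 15 purple-capped tubes, 700 g, loose, origin at the centre of its underside; 110 mm wide (y). Its back part (x -15 to 50 mm) is 50 mm high with caps up to 88 mm; a 30 mm high ledge (x -60 to -15 mm) at its front carries the label.
- purple_label (a point): Centre of the code label (white, 36 x 36 mm, dark bars, lying flat and facing up) on the front ledge of the purple rack, 31 mm above the table.
- red_rack: The same rack with red-capped tubes and its own label; not the one to scan. Leave it alone. Origin at the centre of its underside.
- heater: Fixed white heater, 150 (x) x 170 (y) mm, up to 130 mm high, with an aluminium plate that slopes 30 degrees, facing up and towards its own -x side; origin at the centre of its underside.
- spot: Green disc, 28 mm diameter, 2 mm thick, with a white dot at its middle, on the middle of the sloping plate. Origin at its underside; its z axis is the plate's outward normal (30 degrees from vertical). Its top lies 92 mm above the table. Rigid.
- spot_center (a point): Middle of the green spot's top face, z axis along the plate's outward normal.
- spray_bottle: bystander, leave alone; origin at the centre of its underside: green bottle with a white label and blue cap, 68 mm diameter, 170 mm high.
- sample_jar: bystander, leave alone; origin at the centre of its underside: jar with red cap, 60 mm diameter, 75 mm high.
- tip_box: bystander, leave alone; origin at the centre of its underside: blue box with clear lid, 85 x 120 x 62 mm.
- empty_rack: bystander, leave alone; origin at the centre of its underside: empty brown rack, 90 x 160 x 45 mm.
- beaker: bystander, leave alone; origin at the centre of its underside: clear plastic beaker, 70 mm diameter, 90 mm high.
- loose_tube: bystander, leave alone; origin at the centre of its underside: single red-capped tube upright on a white 50 x 50 mm foot, 88 mm high.
Things that resemble listed ones, but are neither listed nor needed, are in the scene too. What is shaped like the probe but red is not meant.

How it is judged (in metres and radians):
On the way, in this order (a step that is already met when the one before it is completed fails the run):
1. the thermometer is lifted clear out of its stand in the fingers (contact force between the fingers and probe above 1 N and height (world z) of probe above 0.19 m), for 0.1 s.
2. held upright and still, its nose points at the purple rack's label from 4 to 13 cm for a second (contact force between the fingers and probe above 1 N and x of purple_label in the frame of probe between -0.016 and 0.016 m and y of purple_label in the frame of probe between -0.016 and 0.016 m and z of purple_label in the frame of probe between -0.215 and -0.125 m and angle between probe's own z axis and vertical below 0.2 rad and linear speed of probe below 0.02 m/s), for 1 s.
At the end, for the whole second after the job is handed in: The fingers hold the thermometer; its tip's end is within 10 mm of the middle of the green spot and presses on it with 1 to 10 N, the spring tip in by 3 to 10 mm; its axis is within 0.15 rad of the plate's normal; it is still (under 10 mm/s) (contact force between the fingers and probe above 1 N and distance between tip_point and spot_center below 0.01 m and angle between the z axis of probe and the z axis of spot, either way round below 0.15 rad and value of joint probe_tip between 0.003 and 0.01 m and contact force between probe and spot between 1 and 10 N and linear speed of probe below 0.01 m/s); the arm keeps its last pose, push and grip.
It fails at once if the thermometer is pushed hard (over 20 N) against the heater (contact force between probe and heater above 20 N).
It fails at once if the arm or fingers push on the heater (contact force between any of the fingers, the arm and heater above 5 N).
It fails at once if a rack or another bystander is moved by more than 2 cm or tipped (distance of any of red_rack, purple_rack, spray_bottle, sample_jar, tip_box, empty_rack, beaker, loose_tube from where it was at the start of the episode above 0.02 m or angle between any of red_rack, purple_rack, spray_bottle, sample_jar, tip_box, empty_rack, beaker, loose_tube's own z axis and vertical above 0.3 rad).
It also fails if it takes over 43 s, if anything falls off the work surface, if the arm or the gripper's body presses on something with over 40 N, if the wrist force passes 120 N, or if a joint passes its speed limit or range.

## Working session

There is one attempt and no reset: what is moved stays moved. The work goes in short steps, Python scripts to look and compute and a shell command to move; the robot and the scene stay as the last step left them, time stands still between calls to the robot, and variables do not carry over. Pictures are saved under pics/ and viewed, at most 10 in all, crops included, and the job is handed in when it is done.

```bash
mkdir -p pics
cat > h.py <<'E'
from workcell import *
import numpy as np, cv2
from scipy.spatial.transform import Rotation as R
def cam(name):
    c=get_calibration(name)
    if "origin" in c: return c,np.array(c["origin"],float),np.array(c["rotation"],float)
    s=sense(); T=np.array(c["tool_from_camera"],float); Rt=R.from_rotvec(s["ee_rot"]).as_matrix()
    return c,Rt@T[:3,3]+s["tcp_pos"],Rt@T[:3,:3]
def ray(name,px,cm=None):
    c,o,Rc=cm or cam(name); K=np.array(c["K"]); q=np.array([(px[0]-K[0,2])/K[0,0],(px[1]-K[1,2])/K[1,1]])
    u=q.copy()
    for _ in range(20): u=q/(1+c["k1"]*(u@u))
    return o,Rc@np.array([*u,1])
def on_z(name,px,z,cm=None):
    o,d=ray(name,px,cm); return o+d*(z-o[2])/d[2]
def proj(name,P,cm=None):
    c,o,Rc=cm or cam(name); K=np.array(c["K"]); v=Rc.T@(np.array(P)-o); u=v[:2]/v[2]; u=u*(1+c["k1"]*(u@u))
    return np.array([u[0]*K[0,0]+K[0,2],u[1]*K[1,1]+K[1,2]])
def save(n,im): cv2.imwrite("pics/"+n+".png",im[:,:,::-1])
E
python3 - <<'E'
from h import *
s=sense(); print({k:np.round(v,3) for k,v in s.items()}); print(R.from_rotvec(s["ee_rot"]).as_matrix().round(3))
for n in("scene","side","wrist"):
    c,o,Rc=cam(n); save(n,camera(n)); print(n,o.round(),Rc.round(2).tolist())
    for t in("probe","purple_label","purple_rack","spot_center","heater","stand","tip_point"):
        print(t,[(np.round(d["position"]).tolist(),round(d["confidence"],2)) for d in tip_of(t,n)][:4])
a=[cv2.imread(f"pics/{n}.png") for n in("scene","side")]
cv2.imwrite("pics/a.png",cv2.resize(np.hstack(a),(800,300)))
E
```

```text
{'time': np.float64(0.0), 'joint_positions': array([-0.029,  0.469, -0.049,  1.534,  0.024,  1.141, -0.082]), 'joint_velocities': array([-0.   ,  0.001,  0.001, -0.   , -0.002, -0.001,  0.   ]), 'joint_efforts': array([ 1.0000e-03, -5.1032e+01, -4.6000e-02, -2.3772e+01,  1.1000e-02,
        7.0000e-03,  0.0000e+00]), 'tcp_pos': array([6.74324e+02, 2.30000e-02, 1.93357e+02]), 'ee_rot': array([-2.220e+00, -2.221e+00,  2.000e-03]), 'ft_force': array([0.426, 0.867, 0.06 ]), 'wrist_torque': array([ 0.045, -0.015,  0.019]), 'grip_force': np.float64(0.0), 'width': np.float64(85.379)}
[[-0.     1.    -0.002]
 [ 1.     0.    -0.   ]
 [-0.    -0.002 -1.   ]]
scene [1240. -477. 1306.] [-2.33, -1.15, 0.35]
probe [([315.0, 129.0], 0.76), ([301.0, 114.0], 0.58), ([286.0, 133.0], 0.46)]
purple_label [([279.0, 172.0], 0.62)]
purple_rack [([283.0, 185.0], 0.78)]
spot_center [([167.0, 238.0], 0.52), ([325.0, 201.0], 0.5)]
heater [([175.0, 253.0], 0.72), ([111.0, 240.0], 0.58)]
stand [([310.0, 139.0], 0.87)]
tip_point []
side [-38. 847. 997.] [-0.8, 2.5, -1.14]
probe [([202.0, 244.0], 0.84), ([215.0, 276.0], 0.82), ([238.0, 300.0], 0.74), ([245.0, 262.0], 0.68)]
purple_label [([244.0, 233.0], 0.86)]
purple_rack [([240.0, 234.0], 0.85)]
spot_center [([322.0, 142.0], 0.55)]
heater [([268.0, 206.0], 0.7), ([320.0, 163.0], 0.69), ([243.0, 236.0], 0.52)]
stand [([213.0, 299.0], 0.92)]
tip_point []
wrist [675.  73. 374.] [[1.0, -0.0, 0.0], [0.0, -0.96, -0.28], [0.0, 0.28, -0.96]]
probe []
purple_label [([149.0, 45.0], 0.74)]
purple_rack [([193.0, 58.0], 0.77)]
spot_center []
heater []
stand []
tip_point []
```

View pics/scene.png

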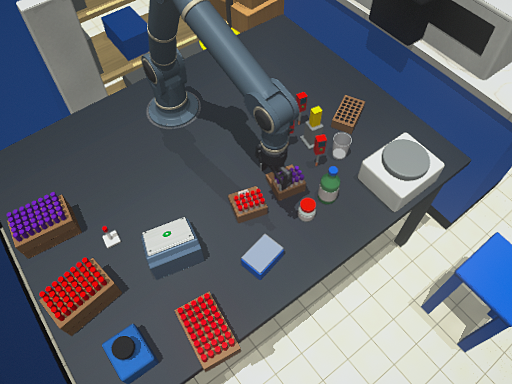

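View pics/side.png

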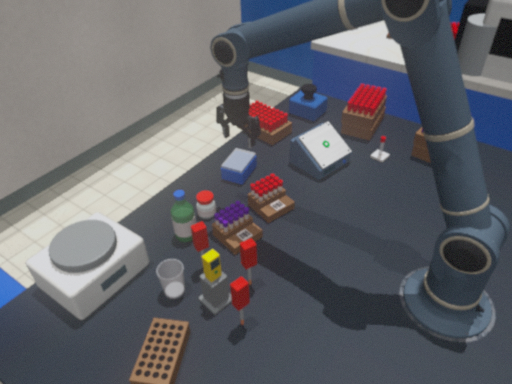

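```bash
cat >> h.py <<'E'
def cam(name):
    c=get_calibration(name)
    if "origin" in c:
        r=np.array(c["rotation"],float); return c,np.array(c["origin"],float),(R.from_rotvec(r).as_matrix() if r.size==3 else r)
    s=sense(); T=np.array(c["tool_from_camera"],float); Rt=R.from_rotvec(s["ee_rot"]).as_matrix()
    return c,Rt@T[:3,3]+s["tcp_pos"],Rt@T[:3,:3]
def tri(obs):
    A=np.zeros((3,3));b=np.zeros(3);L=[]
    for n,p in obs:
        o,d=ray(n,p); d=d/np.linalg.norm(d); M=np.eye(3)-np.outer(d,d); A+=M;b+=M@o; L.append((o,d))
    P=np.linalg.solve(A,b); return P,[round(float(np.linalg.norm(np.cross(P-o,d))),1) for o,d in L]
def blobs(im,lo,hi,amin=15):
    m=cv2.inRange(cv2.cvtColor(im,cv2.COLOR_RGB2HSV),np.array(lo),np.array(hi)); n,l,s,c=cv2.connectedComponentsWithStats(m)
    return [(c[i].round(1).tolist(),s[i].tolist()) for i in range(1,n) if s[i][4]>=amin],m
E
python3 - <<'E'
from h import *
ims={n:cv2.imread(f"pics/{n}.png")[:,:,::-1].copy() for n in("scene","side","wrist")}
for n in("scene","side"):
    print(n,"yel",blobs(ims[n],(22,150,120),(34,255,255))[0],"grn",blobs(ims[n],(60,150,60),(85,255,255),5)[0],"red",[b for b in blobs(ims[n],(0,200,100),(4,255,255),60)[0]])
for k,o in dict(stand=[("scene",(310,139)),("side",(213,299))],label=[("side",(244,233)),("wrist",(149,45))],prack=[("side",(240,234)),("wrist",(193,58))],heater=[("scene",(175,253)),("side",(320,163))],probe=[("scene",(315,129)),("side",(215,276))]).items(): print(k,*tri(o))
print(on_z("side",(244,233),31),on_z("wrist",(149,45),31))
ims["w"]=ims["wrist"]
a=ims["side"][200:330,150:290]; a=cv2.resize(a,None,fx=4,fy=4,interpolation=cv2.INTER_CUBIC)
b=ims["side"][110:180,285:355]; b=cv2.resize(b,(240,240),interpolation=cv2.INTER_CUBIC); c=cv2.resize(ims["wrist"],(240,180))
col=np.vstack([b,c,np.zeros((100,240,3),np.uint8)]); save("crop1",np.hstack([a,col]))
E
```

```text
scene yel [([235.0, 30.8], [231, 27, 9, 8, 32]), ([202.0, 45.2], [199, 40, 8, 10, 33]), ([315.2, 116.0], [309, 106, 13, 21, 198])] grn [([166.2, 233.8], [163, 232, 8, 5, 24])] red [([307.4, 204.7], [301, 198, 14, 15, 166]), ([87.2, 274.9], [77, 263, 21, 25, 110]), ([96.2, 273.6], [90, 266, 14, 16, 67]), ([78.9, 277.1], [71, 268, 16, 19, 85]), ([74.3, 283.8], [65, 272, 21, 25, 119]), ([69.3, 290.0], [59, 277, 21, 29, 128]), ([58.3, 289.1], [52, 282, 13, 15, 69]), ([57.2, 300.9], [49, 291, 18, 23, 107]), ([50.1, 304.7], [40, 292, 23, 29, 129])]
side yel [([210.4, 264.3], [202, 249, 19, 32, 333])] grn [] red [([247.7, 244.5], [241, 239, 14, 13, 104]), ([238.8, 284.4], [231, 278, 16, 15, 132])]
stand [493.96821987 348.12069977   7.42337997] [5.8, 5.8]
label [560.03235707 136.13697584  38.85241745] [1.4, 1.4]
prack [595.10326422 123.72264219   2.00987873] [7.8, 7.8]
heater [ 578.81003872 -343.44258428   -7.52185543] [5.6, 5.6]
probe [503.66380567 338.31620266  84.46577985] [6.9, 6.9]
[564.0106167  129.16563432  31.        ] [558.40128568 138.65362963  31.        ]
```

View pics/crop1.png

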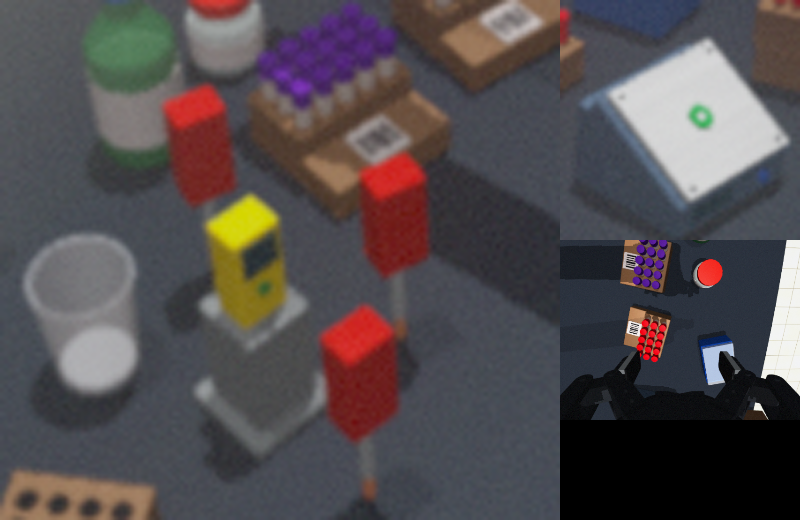

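```bash
python3 -m inch '[[0,0,-5,0],[3,-2,-10,0],[8,-6,-11,0],[13,-10,-11,0],[18,-14,-11,0],[22,-16,-11,0],[24,-17,-11,0],[24,-17,-11,0]]'
python3 - <<'E'
from h import *
print(sense()["tcp_pos"].round(1)); im=camera("wrist"); save("w2",im); save("w2v",cv2.resize(im,(800,600),interpolation=cv2.INTER_CUBIC))
for t in("probe","purple_label","stand","purple_rack"):
    for d in tip_of(t,"wrist"): print(t,np.round(d["position"],1),round(d["confidence"],2))
print("yel",blobs(im,(22,150,100),(34,255,255))[0])
print(on_z("wrist",(0,0),0),on_z("wrist",(511,0),0),on_z("wrist",(511,250),0))
E
```

```text
time: 2.2
tcp_pos: [503.9, 241.9, 304.7]
ee_rot: [-2.216, -2.226, -0.001]
ft_force: [1.3, -0.0, -0.4]
width: 85.3
grip_force: 0.0
[503.9 241.9 304.7]
probe [247.2  77.2] 0.96
probe [273.1 123.5] 0.8
probe [267.1 169.1] 0.7
purple_label [287.1 211.2] 0.89
stand [251.2  85.6] 0.83
purple_rack [306.3 213.8] 0.66
yel [([245.7, 72.2], [230, 51, 33, 44, 1092])]
[1.10577818e+02 4.77392535e+02 5.68434189e-14] [906.85694311 475.19771024   0.        ] [1011.26283791   42.41481315    0.        ]
```

View pics/w2v.png

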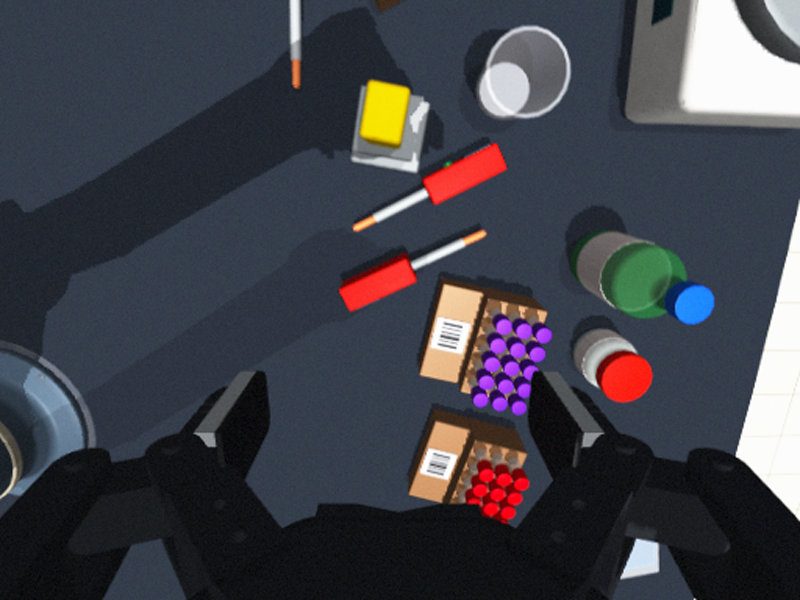

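```bash
cat > fit.py <<'E'
from h import *
from scipy.optimize import minimize
im=cv2.imread("pics/w2.png")[:,:,::-1].copy(); cm=cam("wrist")
def hull(p,cmn,S=4):
    x,y,a=p; c,s=np.cos(a),np.sin(a)
    P=[(x+c*u-s*v,y+s*u+c*v,z) for u in(-14,14) for v in(-18,18) for z in(100,180)]
    return cv2.convexHull(np.array([proj(n_,q,cmn)*S for q in P],np.float32))
def mk(n_,im,win):
    _,m=blobs(im,(20,120,40),(36,255,255)); w=np.zeros_like(m); a,b,c,d=win; w[b:d,a:c]=m[b:d,a:c]
    k=np.argwhere(cv2.morphologyEx(w,cv2.MORPH_CLOSE,np.ones((9,9)))>0)[:,::-1]
    return cv2.convexHull((k*4).astype(np.float32).reshape(-1,1,2))
global n_
obs=[]
for n,i,win in(("wrist",im,(220,40,275,105)),("side",cv2.imread("pics/side.png")[:,:,::-1].copy(),(195,240,230,290)),("scene",cv2.imread("pics/scene.png")[:,:,::-1].copy(),(303,100,330,130))):
    obs.append((n,cam(n),mk(n,i,win)))
def cost(p,sel):
    t=0
    for k in sel:
        globals()["n_"]=obs[k][0]; h=hull(p,obs[k][1]); g=obs[k][2]
        I,_=cv2.intersectConvexConvex(h,g); t+=1-I/(cv2.contourArea(h)+cv2.contourArea(g)-I)
    return t/len(sel)
for sel in((0,),(1,2),(0,1,2)):
    r=min((minimize(cost,(500,345,np.radians(a)),args=(sel,),method="Nelder-Mead",options=dict(initial_simplex=[(500+u,345+v,np.radians(a)+w) for u,v,w in((0,0,0),(8,0,0),(0,8,0),(0,0,.3))])) for a in(-60,-30,0,30,60,90)),key=lambda r:r.fun)
    print(sel,r.x[:2].round(1),np.degrees(r.x[2]).round(1),round(r.fun,3))
l=im[180:250,260:310]; m=(l.min(2)>150).astype(np.uint8); m=cv2.morphologyEx(m,cv2.MORPH_CLOSE,np.ones((9,9))); n,lab,s,c=cv2.connectedComponentsWithStats(m); print("label blobs",c[1:]+[260,180],s[1:,4])
for i in range(1,n):
    if s[i,4]>100: print(on_z("wrist",c[i]+[260,180],31,cm).round(1), [on_z("wrist",q+[260,180],31,cm)[:2].round() for q in cv2.boxPoints(cv2.minAreaRect(np.argwhere(lab==i)[:,::-1].astype(np.float32)))])
# heater from side/scene
sc=cv2.imread("pics/scene.png")[:,:,::-1].copy();sd=cv2.imread("pics/side.png")[:,:,::-1].copy()
for q,nm in((blobs(sc,(50,80,60),(90,255,255),5)[0],"scene"),(blobs(sd,(50,80,60),(90,255,255),5)[0],"side")):
    for c,s in q:
        print(nm,c,s,on_z(nm,c,92).round(1))
E
python3 fit.py
python3 - <<'E'
from h import *
print(tri([("scene",(166.2,233.8)),("side",(326,143.5))]))
E
```

```text
(0,) [497.8 344.1] -9.9 0.043
(1, 2) [495.4 345.5] -27.0 0.116
(0, 1, 2) [497.4 344.1] -11.5 0.113
label blobs [[290.843 203.928]] [1000]
[566.9 152.1  31. ] [array([539., 118.]), array([557., 196.]), array([601., 184.]), array([585., 105.])]
scene [329.7, 182.4] [321, 173, 19, 19, 274] [728.2 216.2  92. ]
scene [324.8, 201.4] [318, 197, 16, 7, 26] [775.6 150.5  92. ]
scene [166.4, 233.5] [162, 231, 9, 6, 35] [ 557.6 -337.1   92. ]
side [325.5, 143.6] [323, 141, 6, 6, 23] [ 556.5 -340.3   92. ]
side [182.4, 209.9] [173, 203, 20, 15, 152] [735.7 204.3  92. ]
(array([ 556.30076447, -339.42263359,   92.16741535]), [2.1, 2.1])
```

Run:
```python
import workcell; print([ (k,getattr(workcell,k)) for k in dir(workcell) if not k.startswith("_") and not callable(getattr(workcell,k))][:30])
from h import *
from scipy.optimize import minimize
cm=cam("wrist")
print("label",on_z("wrist",(287.1,211.2),31,cm), on_z("wrist",(288,214.4),31,cm))
S=np.array([556.5,-339.,92.])
C=[(328.2,121.7),(351.5,151.4),(322.9,168.9),(298.7,139.2)]
for yaw in range(-180,180,10):
    a=np.radians(yaw); n=np.array([.5*np.cos(a),.5*np.sin(a),np.cos(np.pi/6)])
    u=np.array([-np.sin(a),np.cos(a),0]); v=np.cross(n,u); Q=[]
    for c in C:
        o,d=ray("side",c); P=o+d*(n@(S-o))/(n@d); Q.append([u@(P-S),v@(P-S)])
    Q=np.array(Q); e=np.roll(Q,-1,0)-Q; print(yaw,Q.mean(0).round(),np.linalg.norm(e,axis=1).round(),np.degrees(np.arctan2(e[0,1],e[0,0])).round(),np.degrees(np.arctan2(e[1,1],e[1,0])).round())
im=cv2.imread("pics/scene.png"); cv2.imwrite("pics/heat.png",np.hstack([cv2.resize(im[195:285,125:225],(440,396),interpolation=cv2.INTER_CUBIC),cv2.resize(cv2.imread("pics/side.png")[110:185,280:360],(360,396),interpolation=cv2.INTER_CUBIC)]))
```

```text
[('grasp_offset', 18.700000000000003)]
label [561.01568748 139.06294705  31.        ] [562.72069359 133.24923405  31.        ]
-180 [-3. -4.] [140. 167. 133. 174.] -102.0 170.0
-170 [-3. -3.] [143. 184. 133. 193.] -113.0 162.0
-160 [-3. -3.] [147. 206. 134. 217.] -125.0 155.0
-150 [-3. -3.] [155. 233. 136. 250.] -139.0 147.0
-140 [-1. -3.] [172. 266. 143. 295.] -156.0 140.0
-130 [ 1. -4.] [205. 308. 157. 357.] -175.0 132.0
-120 [ 5. -9.] [271. 358. 184. 446.] 165.0 125.0
-110 [ 13. -19.] [397. 416. 232. 582.] 147.0 118.0
-100 [ 26. -46.] [628. 476. 308. 798.] 132.0 110.0
-90 [  45. -110.] [1055.  526.  418. 1165.] 118.0 103.0
-80 [  63. -248.] [1804.  544.  561. 1787.] 107.0 95.0
-70 [  48. -455.] [2785.  511.  724. 2573.] 97.0 86.0
-60 [ -21. -510.] [3048.  438.  861. 2626.] 88.0 77.0
-50 [ -60. -329.] [2273.  348.  905. 1718.] 80.0 66.0
-40 [ -53. -165.] [1499.  264.  846.  919.] 72.0 52.0
-30 [-36. -78.] [1018.  196.  732.  486.] 65.0 36.0
-20 [-22. -38.] [732. 150. 612. 278.] 57.0 16.0
-10 [-12. -19.] [554. 123. 507. 184.] 50.0 -6.0
0 [ -6. -10.] [436. 111. 423. 147.] 42.0 -27.0
10 [-2. -6.] [356. 108. 356. 134.] 34.0 -45.0
20 [-0. -4.] [298. 107. 304. 130.] 26.0 -59.0
30 [ 1. -4.] [256. 108. 264. 128.] 18.0 -72.0
40 [ 2. -4.] [225. 110. 233. 127.] 10.0 -82.0
50 [ 2. -4.] [202. 111. 209. 125.] 2.0 -91.0
60 [ 2. -4.] [184. 112. 191. 124.] -6.0 -99.0
70 [ 2. -4.] [171. 112. 176. 123.] -14.0 -107.0
80 [ 2. -4.] [161. 113. 165. 123.] -22.0 -114.0
90 [ 1. -5.] [153. 114. 157. 123.] -30.0 -122.0
100 [ 1. -5.] [148. 116. 150. 123.] -38.0 -129.0
110 [ 0. -5.] [144. 118. 146. 124.] -46.0 -136.0
120 [-0. -5.] [141. 120. 142. 126.] -53.0 -144.0
130 [-1. -5.] [140. 124. 139. 129.] -61.0 -151.0
140 [-1. -5.] [139. 129. 137. 134.] -68.0 -159.0
150 [-2. -5.] [138. 135. 136. 140.] -76.0 -166.0
160 [-2. -5.] [138. 143. 135. 148.] -84.0 -174.0
170 [-3. -4.] [139. 154. 134. 159.] -93.0 178.0
```

View pics/heat.png

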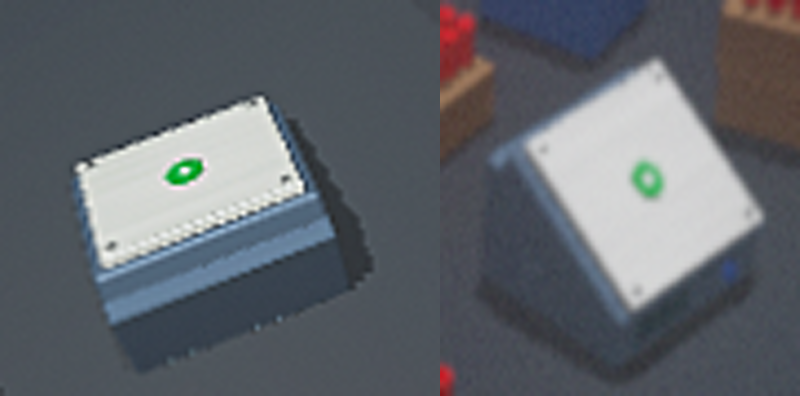

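```bash
python3 -m inch '[[5,-0.4,0,5],[10.4,-0.7,0,10],[10.4,-0.7,4,10],[10.4,-0.7,9,10],[10.4,-0.7,9,10]]'
python3 - <<'E'
from h import *
print(sense()["tcp_pos"].round(1)); im=camera("wrist"); save("w3",im)
print("yel",blobs(im,(20,120,40),(36,255,255))[0])
cm=cam("wrist"); import math
for yaw in(-10,):
  a=np.radians(yaw)
  pts=[proj("wrist",(498+math.cos(a)*u-math.sin(a)*v,344+math.sin(a)*u+math.cos(a)*v,180),cm).round() for u,v in((-14,-18),(14,-18),(14,18),(-14,18))]
print(pts)
cv2.polylines(im,[np.array(pts,np.int32)],True,(255,0,0),1); save("w3v",im)
E
```

```text
time: 3.08
tcp_pos: [496.6, 341.1, 210.5]
ee_rot: [-2.408, -2.017, 0.014]
ft_force: [0.3, 0.0, 0.4]
width: 85.3
grip_force: 0.0
[496.6 341.1 210.5]
yel [([250.7, 185.4], [233, 154, 37, 62, 2074])]
[array([237., 221.]), array([271., 221.]), array([272., 178.]), array([236., 178.])]
```

View pics/w3v.png

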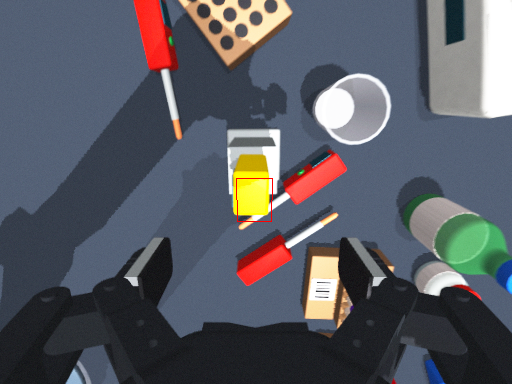

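```bash
python3 -m inch '[[0.3,-0.1,3,0],[0.4,-0.1,6,0],[0.4,-0.1,8,0],[0.4,-0.1,9,0],[0.4,-0.1,9,0]]'; python3 -m inch '[[0,0,0,0],[0,0,0,0],[0,0,0,0],[0,0,0,0],[0,0,0,0],[0,0,0,0]]' 0
```

```text
time: 3.75
tcp_pos: [498.7, 348.4, 125.7]
ee_rot: [2.407, 2.018, 0.003]
ft_force: [-0.2, 0.2, 0.6]
width: 85.3
grip_force: 0.0
time: 4.5
tcp_pos: [497.6, 348.6, 125.1]
ee_rot: [-2.406, -2.02, -0.001]
ft_force: [-1.1, -1.2, 5.3]
width: 27.0
grip_force: 59.5
```

```bash
python3 -m inch '[[0,0,-2,0],[0,0,-5,0],[0,0,-9,0],[0,0,-12,0],[0,0,-12,0],[0,0,-12,0]]'
python3 - <<'E'
from h import *
print(sense()["tcp_pos"].round(1)); cm=cam("wrist"); im=camera("wrist"); save("w4",im)
for d in tip_of("purple_label","wrist"): print(d["position"],d["confidence"],on_z("wrist",d["position"],31,cm).round(1))
side=camera("side"); save("s4",side)
for d in tip_of("purple_label","side"): print(d["position"],d["confidence"],on_z("side",d["position"],31).round(1))
sc=camera("scene"); save("c4",sc)
for d in tip_of("purple_label","scene"): print(d["position"],d["confidence"],on_z("scene",d["position"],31).round(1))
a=cv2.resize(im[220:340,270:390],(480,480),interpolation=cv2.INTER_CUBIC); b=cv2.resize(side[195:265,210:280],(320,320),interpolation=cv2.INTER_CUBIC)
b=np.vstack([b,cv2.resize(sc[130:200,240:350],(320,160))]); save("c4v",np.hstack([a,b]))
E
```

```text
time: 5.25
tcp_pos: [497.1, 347.3, 242.6]
ee_rot: [2.407, 2.019, -0.004]
ft_force: [-0.2, 0.5, -2.0]
width: 26.5
grip_force: 59.1
[497.1 347.3 242.6]
[317.5, 278.2] 0.8 [562.1 143.4  31. ]
[245.5, 234.2] 0.92 [557.3 130.5  31. ]
[167.0, 234.4] 0.47 [ 527.4 -330.2   31. ]
```

View pics/c4v.png

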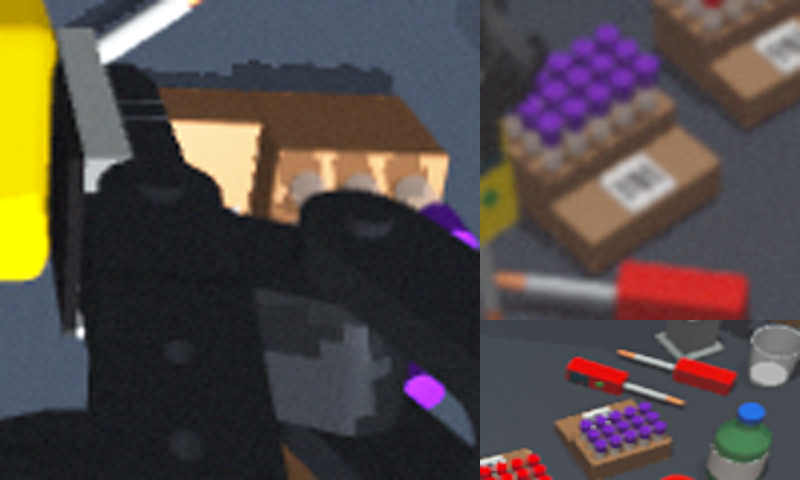

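```bash
python3 -m inch '[[-2,1,0,0],[-6,3,0,0],[-11,5.5,0,0],[-16,8,1,0],[-19,9.5,2,0],[-20,10,2.2,0],[-20,10,2.2,0],[-20,10,2.2,0]]'; python3 -m inch '[[0,0,0,0],[0,0,0,0]]'
python3 - <<'E'
from h import *
print(sense()["tcp_pos"].round(1)); im=camera("side"); save("s5",im); b=camera("scene"); save("c5",b)
for d in tip_of("tip_point","side"): print(d["position"],d["confidence"],on_z("side",d["position"],110).round(1))
save("c5v",np.hstack([cv2.resize(im[150:270,180:300],(400,400),interpolation=cv2.INTER_CUBIC),cv2.resize(b[110:210,220:320],(400,400),interpolation=cv2.INTER_CUBIC)]))
E
```

```text
time: 6.55
tcp_pos: [561.2, 136.5, 222.9]
ee_rot: [-2.402, -2.023, -0.002]
ft_force: [-0.1, 1.4, -1.3]
width: 26.7
grip_force: 59.1
time: 6.8
tcp_pos: [561.3, 134.9, 222.6]
ee_rot: [-2.405, -2.021, -0.001]
ft_force: [0.2, 0.8, -0.5]
width: 26.7
grip_force: 59.1
[561.3 134.9 222.6]
[247.3, 278.1] 0.57 [413.2 306.6 110. ]
[212.6, 255.7] 0.55 [532.2 300.6 110. ]
[231.2, 323.4] 0.49 [365.6 429.8 110. ]
```

View pics/c5v.png

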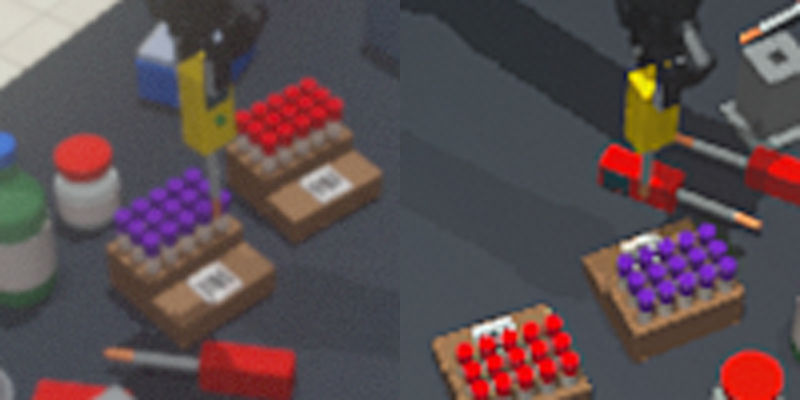

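```bash
python3 - <<'E'
from h import *
print(tri([("side",(245.1,214.5)),("scene",(281.2,157.5))]), on_z("side",(243.9,234.6),31))
E
python3 -m inch '[[0,0,0,0],[0,0,0,0],[0,0,0,0],[0,0,0,0],[0,0,0,0],[0,0,0,0],[0,0,0,0],[0,0,0,0]]';python3 -m inch '[[0,0,0,0],[0,0,0,0],[0,0,0,0],[0,0,0,0]]'
```

```text
(array([554.17445721, 135.35403703, 117.45281688]), [2.7, 2.7]) [560.21096244 134.60508643  31.        ]
time: 7.95
tcp_pos: [561.5, 133.8, 222.4]
ee_rot: [2.407, 2.019, 0.0]
ft_force: [-0.5, 0.2, -1.4]
width: 26.8
grip_force: 59.1
time: 8.45
tcp_pos: [561.5, 133.9, 222.4]
ee_rot: [2.407, 2.019, 0.0]
ft_force: [-0.7, -0.7, -2.0]
width: 27.1
grip_force: 59.1
```

```bash
python3 -m inch '[[2,-1,0,0],[6,-3.5,0,0],[10,-6.5,0,0],[14,-9,0,0],[16,-10,0,0],[16,-10,3,0],[16,-10,6,0],[16,-10,6.2,0]]'; python3 -m inch '[[0,0,0,0],[1,0,0,0],[1.5,0,0,0],[2,0,0,0],[2,0,0,0]]'
python3 - <<'E'
from h import *
im=camera("side"); b=camera("scene"); w=camera("wrist")
save("c6v",np.hstack([cv2.resize(im[210:330,160:280],(400,400),interpolation=cv2.INTER_CUBIC),cv2.resize(b[80:160,260:340],(400,400),interpolation=cv2.INTER_CUBIC)]))
E
```

```text
time: 9.45
tcp_pos: [489.4, 307.7, 158.3]
ee_rot: [-2.406, -2.019, 0.008]
ft_force: [-0.3, 0.4, -1.3]
width: 27.1
grip_force: 59.1
time: 10.07
tcp_pos: [493.7, 327.4, 160.1]
ee_rot: [2.406, 2.019, -0.005]
ft_force: [-1.9, -5.1, 0.6]
width: 27.0
grip_force: 59.4
```

View pics/c6v.png

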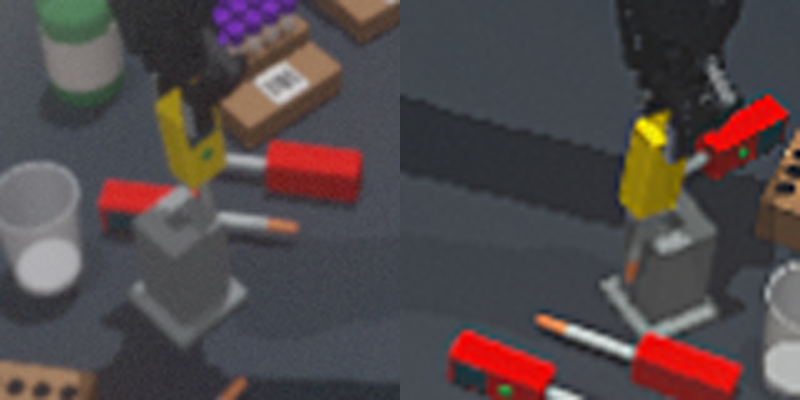

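```bash
python3 -m inch '[[0.5,0,0,0],[1,0,0,0],[1.5,0,0,0],[2,0,0,0],[2.5,0,0,0],[3,0,0,0],[3.6,0,0,0],[3.6,0,0,0]]'
cat > tilt.py <<'E'
from h import *
from scipy.optimize import least_squares
# yellow-handle + stem fit: pose = TCP-anchored, tilt about tool y
def measure(tag,th0=30,views=("side","scene")):
    s=sense(); Rt=R.from_rotvec(s["ee_rot"]).as_matrix(); tcp=s["tcp_pos"]; obs=[]
    for n in views:
        im=camera(n); save(tag+n,im); _,m=blobs(im,(20,110,35),(36,255,255)); c=proj(n,tcp)
        w=np.zeros_like(m); x,y=c.astype(int); w[max(0,y-45):y+45,max(0,x-45):x+45]=m[max(0,y-45):y+45,max(0,x-45):x+45]
        k=np.argwhere(w>0)[:,::-1]; obs.append((n,cam(n),cv2.convexHull((k*4).astype(np.float32).reshape(-1,1,2))))
    def pose(p):
        th,dx,dz=p; Rl=R.from_euler("y",th).as_matrix()  # tilt about tool y
        z=Rt@Rl@np.array([0,0,-1.]); g=tcp+Rt@np.array([dx,0,-20+dz]); return g-46*z,z,Rt@Rl
    def cost(p):
        o,z,Q=pose(p); t=0
        for n,c,g in obs:
            P=[o+z*h+Q@np.array([a,b,0.]) for a in(-18,18) for b in(-14,14) for h in(0,80)]
            hl=cv2.convexHull(np.array([proj(n,q,c)*4 for q in P],np.float32)); I,_=cv2.intersectConvexConvex(hl,g)
            t+=1-I/(cv2.contourArea(hl)+cv2.contourArea(g)-I)
        return t+((p[1]/10)**2+(p[2]/10)**2)*.02
    from scipy.optimize import minimize
    for sg in(1,-1):
        r=minimize(cost,(sg*np.radians(th0),0,0),method="Nelder-Mead",options=dict(initial_simplex=[(sg*np.radians(th0)+a,b,c) for a,b,c in((0,0,0),(.2,0,0),(0,5,0),(0,0,5))]))
        o,z,_=pose(r.x); print("tilt",np.degrees(r.x[0]).round(1),r.x[1:].round(1),"cost",round(r.fun,3),"axis",z.round(3),"tip",(o-85*z).round(1),"tcp",tcp.round(1))
E
python3 - <<'E'
from tilt import *
measure("t1_")
im=cv2.imread("pics/t1_side.png");b=cv2.imread("pics/t1_scene.png")
cv2.imwrite("pics/t1v.png",np.hstack([cv2.resize(im[210:330,160:280],(400,400),interpolation=cv2.INTER_CUBIC),cv2.resize(b[80:160,260:340],(400,400),interpolation=cv2.INTER_CUBIC)]))
E
```

```text
time: 11.22
tcp_pos: [500.0, 362.6, 159.5]
ee_rot: [2.406, 2.018, -0.005]
ft_force: [-1.0, -5.2, -1.8]
width: 26.4
grip_force: 59.4
tilt -21.1 [-15.8  -4.3] cost 0.389 axis [0.064 0.356 0.932] tip [488.8 300.4  61.7] tcp [500.  362.6 159.5]
tilt -21.0 [-15.8  -4.3] cost 0.389 axis [0.064 0.356 0.932] tip [488.8 300.4  61.7] tcp [500.  362.6 159.5]
```

View pics/t1v.png

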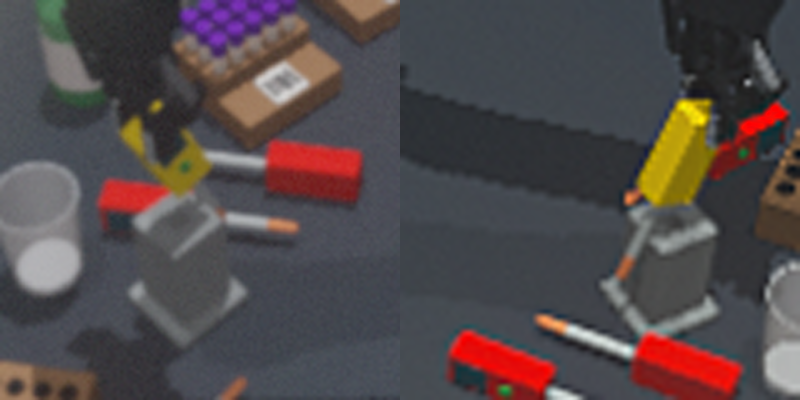

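```bash
cat >> tilt.py <<'E'
def inplane(n,px,off=0):
    s=sense(); Rt=R.from_rotvec(s["ee_rot"]).as_matrix(); o,d=ray(n,px); q=Rt.T@(o-s["tcp_pos"]); e=Rt.T@d
    P=q-e*(q[1]-off)/e[1]; return P  # tool coords (y=off)
def tiltpx(n,tip,off=0):
    P=inplane(n,tip,off); g=np.array([0,0,-22.]); v=P-g; return P.round(1),"len",round(float(np.hypot(v[0],v[2])),1),"deg",round(float(np.degrees(np.arctan2(-v[0],v[2]))),1)
E
python3 - <<'E'
from tilt import *
print(tiltpx("scene",(304.6,134.5)),inplane("scene",(309.6,123)))
b=cv2.imread("pics/t1_scene.png"); h=cv2.cvtColor(b,cv2.COLOR_BGR2HSV)[118:142,296:316]; print(*blobs(b[:,:,::-1].copy(),(3,100,80),(14,255,255),3)[0],sep="\n")
E
```

```text
(array([-53.9,   0. , 100.3]), 'len', 133.6, 'deg', 23.8) [-37.97949062   0.          42.73923097]
([236.0, 28.6], [233, 27, 7, 5, 7])
([348.7, 113.0], [332, 96, 33, 37, 374])
([322.6, 111.0], [322, 109, 2, 5, 5])
([306.0, 118.7], [305, 117, 3, 4, 9])
([304.5, 133.0], [303, 131, 4, 5, 10])
([289.6, 144.3], [287, 143, 6, 4, 16])
([279.3, 158.0], [279, 157, 2, 3, 3])
([282.0, 158.0], [282, 157, 1, 3, 3])
([305.6, 164.7], [304, 163, 4, 4, 10])
([291.0, 165.0], [290, 165, 3, 1, 3])
([285.8, 166.8], [284, 166, 4, 2, 5])
([284.4, 186.9], [266, 171, 40, 29, 280])
([252.3, 190.1], [248, 186, 10, 11, 37])
([233.0, 199.0], [228, 192, 12, 17, 67])
([257.2, 198.0], [257, 197, 2, 3, 4])
([251.3, 200.0], [251, 199, 2, 3, 3])
([63.8, 201.2], [63, 200, 2, 4, 5])
([239.8, 202.0], [239, 200, 2, 5, 5])
([246.4, 201.8], [245, 201, 3, 3, 5])
([312.2, 201.8], [311, 200, 4, 4, 5])
([253.3, 204.9], [252, 203, 4, 5, 7])
([259.3, 203.2], [259, 202, 2, 4, 6])
([248.4, 206.4], [248, 205, 2, 4, 5])
([250.6, 213.5], [234, 205, 33, 18, 172])
([67.4, 215.1], [64, 206, 8, 19, 58])
([242.0, 208.0], [242, 206, 1, 5, 5
[... 2717 characters left out ...]
6])
([218.2, 326.4], [217, 324, 4, 6, 8])
([187.2, 333.1], [184, 327, 7, 12, 23])
([210.4, 328.4], [210, 327, 2, 4, 5])
([202.4, 330.7], [201, 329, 4, 5, 7])
([228.6, 329.8], [227, 328, 4, 5, 9])
([212.9, 332.2], [211, 330, 4, 6, 9])
([223.0, 332.7], [222, 332, 3, 2, 3])
([206.9, 338.2], [205, 334, 5, 10, 15])
([215.7, 336.0], [215, 335, 2, 3, 3])
([222.0, 335.3], [221, 335, 3, 2, 3])
([231.8, 337.2], [231, 336, 3, 3, 4])
([190.0, 340.3], [189, 340, 3, 2, 3])
([193.2, 343.0], [193, 341, 2, 5, 5])
([228.0, 341.0], [228, 340, 1, 3, 3])
([221.4, 355.3], [202, 340, 38, 30, 221])
([203.4, 348.4], [200, 342, 8, 14, 30])
([212.8, 348.3], [211, 345, 4, 7, 9])
([197.5, 352.6], [193, 347, 10, 15, 23])
```

```bash
python3 -m inch '[[0.6,0,0,0],[1.2,0,0,0],[1.2,0,0,0],[1.1,0,-2,0],[1.1,0,-6,0],[1.1,0,-10,0],[1.1,0,-10,0],[1.1,0,-10,0]]'
python3 - <<'E'
from tilt import *
s=sense(); print(s["tcp_pos"].round(1),s["joint_positions"].round(2))
b=camera("scene"); save("t2_scene",b); save("t2v",cv2.resize(b[60:140,255:335],(560,560),interpolation=cv2.INTER_CUBIC))
for t in(28,30,32):
    a=np.radians(t); Rt=R.from_rotvec(s["ee_rot"]).as_matrix(); print(t,proj("scene",s["tcp_pos"]+Rt@np.array([-131*np.sin(a),0,-22+131*np.cos(a)])).round(1))
E
```

```text
time: 12.32
tcp_pos: [502.1, 375.9, 260.3]
ee_rot: [-2.405, -2.019, -0.003]
ft_force: [-0.2, -0.7, -1.3]
width: 26.9
grip_force: 59.4
[502.1 375.9 260.3] [-0.55  0.35 -0.21  1.56  0.08  1.23 -0.95]
28 [308.6 114.7]
30 [307.7 114.7]
32 [306.9 114.6]
```

View pics/t2v.png

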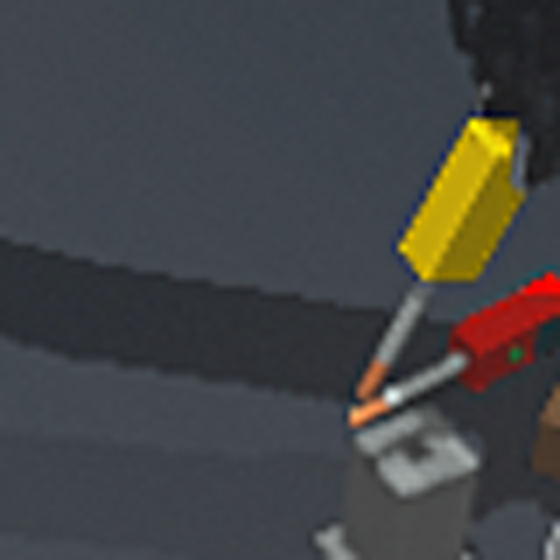

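```bash
python3 -m inch '[[-2,0.3,0,-4],[-6.5,0.9,0,-12],[-11.5,1.6,0,-20],[-17,2.4,0,-29],[-22.5,3.2,0,-38],[-28,3.9,0,-47],[-32,4.5,0,-54],[-34.3,4.8,0,-60]]'
python3 - <<'E'
from h import *
from numpy import *
s=sense(); Rt=R.from_rotvec(s["ee_rot"]).as_matrix(); print(s["tcp_pos"].round(1),s["joint_positions"].round(2),"toolx yaw",degrees(arctan2(Rt[1,0],Rt[0,0])).round(1))
print((Rt.T@(array([480.5,-322.8,255])-s["tcp_pos"])).round(1))
E
```

```text
time: 13.38
tcp_pos: [489.4, 26.1, 259.1]
ee_rot: [-1.074, -2.951, 0.001]
ft_force: [-1.0, 0.7, -1.0]
width: 26.8
grip_force: 59.4
[489.4  26.1 259.1] [ 0.02  0.12 -0.17  1.86  0.02  1.16  0.71] toolx yaw 140.0
[-217.4 -273.     4.1]
```

```bash
python3 -m inch '[[-1.2,-1.5,0,-3],[-4,-5,0,-7],[-7.5,-9.4,0,-12],[-11.5,-14.5,0,-17],[-15.5,-19.5,0,-22],[-19,-24,0,-26],[-21,-26.4,0,-28],[-21.7,-27.3,0,-28]]'; python3 -m inch '[[0,0,0,0],[0,0,0,0]]'
python3 - <<'E'
from tilt import *
s=sense(); Rt=R.from_rotvec(s["ee_rot"]).as_matrix(); print(s["tcp_pos"].round(1),s["joint_positions"].round(2),"toolx yaw",np.degrees(np.arctan2(Rt[1,0],Rt[0,0])).round(1))
a=camera("side"); b=camera("scene"); save("t3_side",a); save("t3_scene",b)
for n,im in(("side",a),("scene",b)): print(n,[(d["position"],round(d["confidence"],2)) for d in tip_of("spot_center",n)],[(d["position"],round(d["confidence"],2)) for d in tip_of("tip_point",n)])
for t in(28,31):
    q=np.radians(t); P=s["tcp_pos"]+Rt@np.array([-131*np.sin(q),0,-22+131*np.cos(q)]); print(t,P.round(1),proj("scene",P).round(1),proj("side",P).round(1))
save("t3v",np.hstack([cv2.resize(a[80:180,265:365],(400,400),interpolation=cv2.INTER_CUBIC),cv2.resize(b[175:275,120:220],(400,400),interpolation=cv2.INTER_CUBIC)]))
E
```

```text
time: 14.38
tcp_pos: [479.9, -321.7, 258.7]
ee_rot: [-0.334, -3.122, -0.001]
ft_force: [-0.3, 1.0, -1.5]
width: 26.5
grip_force: 59.4
time: 14.62
tcp_pos: [481.6, -317.7, 260.1]
ee_rot: [-0.324, -3.125, -0.002]
ft_force: [0.4, 1.3, 0.5]
width: 26.3
grip_force: 59.4
[ 481.6 -317.7  260.1] [ 0.47  0.26  0.05  1.69 -0.01  1.2   1.89] toolx yaw 168.2
side [([319.9, 142.7], 0.52)] [([213.1, 254.7], 0.54), ([251.4, 279.4], 0.4), ([232.4, 323.1], 0.39)]
scene [([164.1, 234.8], 0.54)] [([308.7, 140.1], 0.18)]
28 [ 541.7 -330.1  166.4] [161.3 217.6] [329.5 128.3]
31 [ 547.6 -331.4  169.8] [161.7 218.5] [328.3 126.8]
```

View pics/t3v.png

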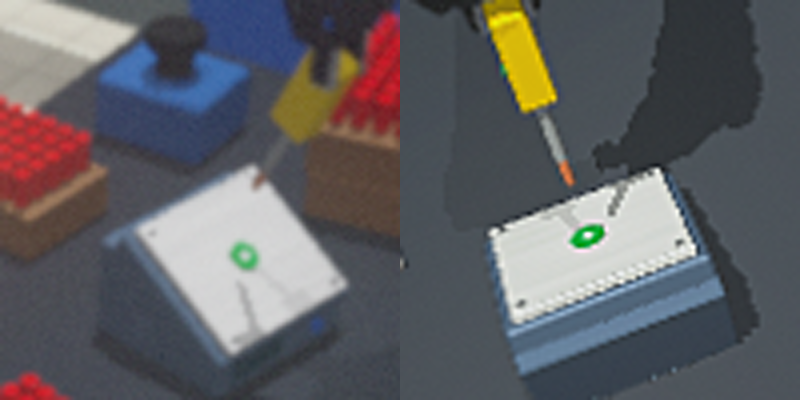

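```bash
cat > app.py <<'E'
from tilt import *
def app(tag,a=None,b=None):
    s=sense(); Rt=R.from_rotvec(s["ee_rot"]).as_matrix(); tcp=s["tcp_pos"]
    a=camera("side") if a is None else a; b=camera("scene") if b is None else b; save(tag+"side",a); save(tag+"scene",b)
    out={}
    for n,im in(("side",a),("scene",b)):
        c=proj(n,tcp)
        for nm,lo,hi,z0 in(("cop",(3,90,60),(15,255,255),None),("yel",(20,110,35),(36,255,255),None),("grn",(50,80,60),(90,255,255),(556.8,-339,92))):
            ref=c if z0 is None else proj(n,z0); bl=[q for q in blobs(im,lo,hi,3)[0] if np.hypot(*(np.array(q[0])-ref))<(32 if z0 is None else 8)]
            print(tag,n,nm,bl)
E
python3 - <<'E'
from app import *
app("t3b_",cv2.imread("pics/t3_side.png")[:,:,::-1].copy(),cv2.imread("pics/t3_scene.png")[:,:,::-1].copy())
print("tip",tri([("side",(330,125.7)),("scene",(162.3,221.2))]),"spot",tri([("side",(326,144.2)),("scene",(166.6,233.9))]))
print("stem top",tri([("side",(335.2,115.2)),("scene",(155.7,203.5))]))
E
```

```text
t3b_ side cop [([367.4, 115.4], [346, 96, 40, 36, 407]), ([345.0, 116.7], [344, 116, 3, 2, 3]), ([356.2, 124.5], [354, 123, 6, 5, 10]), ([368.0, 133.7], [367, 133, 3, 2, 3])]
t3b_ side yel [([342.2, 104.4], [333, 92, 22, 23, 214])]
t3b_ side grn [([325.5, 143.6], [323, 141, 6, 6, 23])]
t3b_ scene cop []
t3b_ scene yel [([149.4, 187.5], [140, 173, 19, 30, 295])]
t3b_ scene grn [([166.5, 233.6], [162, 231, 9, 6, 34])]
tip (array([ 550.2888412 , -337.44722491,  167.53990514]), [5.6, 5.6]) spot (array([ 555.82851273, -338.44929485,   89.80403047]), [2.4, 2.4])
stem top (array([ 524.72982562, -326.95176181,  224.73987919]), [0.3, 0.3])
```

```bash
python3 -m inch '[[0,0,1.5,0],[0,0,3,0],[0,0,4.5,0],[0,0,5,0],[0,0,5,0],[0,0,5,0],[0,0,5,0]]'
python3 - <<'E'
from app import *
s=sense(); Rt=R.from_rotvec(s["ee_rot"]).as_matrix(); print(s["tcp_pos"].round(1),"toolx yaw",np.degrees(np.arctan2(Rt[1,0],Rt[0,0])).round(2))
a=camera("side"); b=camera("scene"); save("t4_side",a); save("t4_scene",b)
for t in(28,31):
    q=np.radians(t); P=s["tcp_pos"]+Rt@np.array([-131*np.sin(q),0,-22+131*np.cos(q)]); print(t,P.round(1),proj("scene",P).round(1),proj("side",P).round(1))
# red-minus-blue excess, tip on pale plate
for n,im,y0,y1,x0,x1 in(("side",a,126,148,318,338),("scene",b,216,238,152,174)):
    e=im[y0:y1,x0:x1].astype(int); print(n,"rows",y0,"cols",x0); print("\n".join(" ".join(f"{v:4d}" for v in r) for r in (e[:,:,0]-e[:,:,2])))
E
```

```text
time: 15.8
tcp_pos: [481.2, -320.2, 211.0]
ee_rot: [0.328, 3.123, -0.001]
ft_force: [-0.5, -0.1, -2.0]
width: 26.7
grip_force: 59.4
[ 481.2 -320.2  211. ] toolx yaw 168.0
28 [ 541.5 -333.   117.4] [163.5 225.5] [328.8 139.9]
31 [ 547.3 -334.2  120.8] [163.9 226.5] [327.6 138.4]
side rows 126 cols 318
 -21  -16   -4   -1   -1   -1   -1   -1   -1   -1    0    0    0   -1   -5   -5   -6   11   38   68
  -6   -3    0   -1   -2   -1    0   -1    0   -2   -1   -1   -2   -1   -3   -4   -4   -2   10   39
  -1   -1   -1   -1   -1   -1    0   -1   -1   -1   -1   -1   -2   -1   -3   -4   -4   -4   -4    8
  -1   -1   -2   -1   -2    0    0    0   -1    0    0   -1   -2    0   -1   -3   -4   -3  -10   -5
   0   -3   -1   -1    0   -1    0    0   -2   -1   -1   -1   -1   -2   -2   -1   -3   -2   -9  -11
  -1   -1   -1   -1   -1   -1    0   -1   -1    0   -1   -1    0   -1   -4   -2   -3   -3   -3   -7
   0   -1   -1   -1    0   -1    0   -1   -1   -2   -2   -3   -1   -2   -4   -3   -1   -2   -4   -7
  -2    0    0   -1    0   -1   -1   -1   -1   -1    0    0   -4   -4   -2   -2   -1   -1   -3   -
[... 3145 characters left out ...]
  -17  -20  -13  -34   -5    7    1    2
   3    2    1    0    1    2    1    2    2    0    3    8  -14  -22  -32  -34  -36  -41  -37   10    1    2
   3    2    1    1    0    1    0    3    2    3    7  -16  -50  -53    0    0  -29  -42  -17    1    4    2
   2    2    0   -1    1    3    5    2    2    3   -7  -29  -35  -48  -12   -7  -51  -29  -15    5    3    3
   1    1    3    3    3    0    1    1    1    3  -21  -50  -37  -46  -46  -41  -18  -23    9    4    2    1
   1    2    3   -1    0    1    1    1    2    3    7  -16  -40  -20  -58  -25   12    8    4    1    2    0
   0    0    1    2    2    2    2    2    2    3    4    7   10    8   11    7    6    2    1    3    2    1
```

Run:
```python
from app import *
t,e1=tri([("side",(327.6,139.2)),("scene",(164.3,228.5))]); s,e2=tri([("side",(325.8,143.6)),("scene",(166.3,233.5))])
print(t.round(1),e1,s.round(1),e2); a=np.radians(168); n=np.array([.5*np.cos(a),.5*np.sin(a),.866]); d=s-t; print("d",d.round(1),"along n",round(d@n,1),"lateral",(d-n*(d@n)).round(1))
S=sense(); Rt=R.from_rotvec(S["ee_rot"]).as_matrix(); print("tool delta to contact",(Rt.T@d).round(1),"n in tool",(Rt.T@n).round(3)); print("G->tip",(Rt.T@(t-S["tcp_pos"])).round(1))
```

```text
[ 549.6 -336.7  114.7] [1.3, 1.3] [ 556.1 -338.4   92.5] [1.7, 1.7]
d [  6.5  -1.7 -22.2] along n -22.6 lateral [-4.5  0.7 -2.6]
tool delta to contact [-6.7 -0.3 22.2] n in tool [ 0.499 -0.    -0.866]
G->tip [-70.4  -2.   96.2]
```

```bash
python3 -m inch '[[-0.2,0,0.6,0],[-0.3,0,1.2,0],[-0.4,0,1.6,0],[-0.4,0,1.7,0],[-0.4,0,1.7,0],[-0.4,0,1.7,0]]'
cat > rel.py <<'E'
from app import *
s=sense(); Rt=R.from_rotvec(s["ee_rot"]).as_matrix(); print(s["tcp_pos"].round(1))
a=camera("side"); b=camera("scene")
for n,im,y0,y1,x0,x1 in(("side",a,132,149,318,334),("scene",b,222,239,157,174)):
    e=im[y0:y1,x0:x1].astype(int); print(n,"rows",y0,"cols",x0); print("\n".join(" ".join(f"{v:4d}" for v in r) for r in (e[:,:,0]-e[:,:,2])))
for t in(30,):
    q=np.radians(t); P=s["tcp_pos"]+Rt@np.array([-131*np.sin(q),0,-22+131*np.cos(q)]); print(t,P.round(1),proj("scene",P).round(1),proj("side",P).round(1))
E
python3 rel.py
```

```text
time: 16.65
tcp_pos: [484.9, -320.9, 193.6]
ee_rot: [0.328, 3.124, -0.0]
ft_force: [-0.5, -0.5, -1.4]
width: 26.8
grip_force: 59.4
[ 484.9 -320.9  193.6]
side rows 132 cols 318
  -2    0    0   -1   -1   -1   -1   -1    0   -1   -1   -1   -2   -2   -3   -1
  -1    0    0    0    0   -1   -1   -2   -2   -1   -1    0    1   -3   -3   -2
   0   -1    0    0   -1    0   -1   -1    0   -1   -1   -1   -1   -3   -4   -3
  -1   -1   -1   -1    0   -1   -1   -2   -2   -1    0   -1   -2   -2   -2   -3
  -1    0   -1   -1   -1   -1   -1   -2   -1   -2   -1   -1   -3   -1   -1   -1
   0   -2    1    0    0    0    0    1    0   -1   -2   -1   -2   -1   -1   -2
  -1    0    0   -1   -1    0   -1   -1    1    3    3    2   -1   -2    1    1
  -1   -1    0    0   -1   -1   -2   -1    2   14   23   11    0   -1   -1   -1
   0   -2    0    0   -1   -3  -10  -11    4   27   27    9    0    0   -1   -1
  -1   -1    0   -1   -2  -10  -22  -16   16   33   16    1    0   -1   -1   -1
  -1    0   -1   -2   -6  -21  -26  -10   13   15    1   -2   -2   -1    0    1
   0    0   -2   -2   -8  -26  -18   -6   -
[... 1259 characters left out ...]
3   12  145  139   -2  -20  -41   -3    5    1    3
   2    1    2    2    0    3    5  -26   38   64   -6  -31  -46  -38    9    2    2
  -1   -1    2    3    4    7  -17  -58  -46   15   16  -41  -43  -18    2    4    2
   4    4    3    2    2   -5  -30  -38  -51  -15  -14  -52  -28  -15    5    3    3
  -1    1    1    1    4  -22  -47  -37  -45  -48  -41  -20  -23    8    4    2    0
   0    1    1    3    2    7  -15  -40  -19  -59  -27   12    7    3    1    2    1
   2    2    2    2    2    4    6    9    8    9    9    6    3    1    4    3    0
   2    2    2    2    3    2    2    4    5    5    0    2    3    0    0    0    0
30 [ 549.  -334.5  102.2] [165.2 229.7] [326.8 142.6]
```

```bash
python3 - <<'E'
from app import *
t,e1=tri([("side",(326.4,142.3)),("scene",(165.8,232.2))]); s,e2=tri([("side",(325.8,143.6)),("scene",(166.3,233.5))])
S=sense(); Rt=R.from_rotvec(S["ee_rot"]).as_matrix(); print(t.round(1),s.round(1),e1,e2,"tool delta",(Rt.T@(s-t)).round(1))
E
python3 -m inch '[[-0.1,0,0.2,0],[-0.2,0,0.4,0],[-0.2,0,0.4,0],[-0.2,0,0.4,0],[-0.2,0,0.4,0]]'
```

```text
[ 554.4 -338.2   98.8] [ 556.1 -338.4   92.5] [1.9, 1.9] [1.7, 1.7] tool delta [-1.7  0.1  6.3]
time: 17.38
tcp_pos: [486.7, -321.2, 189.4]
ee_rot: [0.328, 3.124, 0.0]
ft_force: [-0.5, 0.8, -1.4]
width: 26.5
grip_force: 59.4
```

```bash
python3 -m inch '[[0,0,0.1,0],[-0.05,0,0.2,0],[-0.05,0,0.2,0],[-0.05,0,0.2,0],[-0.05,0,0.2,0]]';  python3 -m inch '[[-0.1,0,0.17,0],[-0.1,0,0.17,0],[-0.1,0,0.17,0],[-0.1,0,0.17,0]]';python3 -m inch '[[-0.1,0,0.17,0],[-0.1,0,0.17,0],[-0.1,0,0.17,0],[-0.1,0,0.17,0]]'; python3 -c "
from h import *
print(sense()['ft_force'],sense()['wrist_torque'])"
```

```text
time: 18.0
tcp_pos: [487.2, -321.4, 187.5]
ee_rot: [0.329, 3.124, 0.0]
ft_force: [-1.2, -0.1, -0.6]
width: 26.6
grip_force: 59.5
time: 18.5
tcp_pos: [488.1, -321.6, 185.7]
ee_rot: [-0.329, -3.124, -0.0]
ft_force: [-1.2, 0.2, 0.1]
width: 27.1
grip_force: 59.6
time: 19.0
tcp_pos: [489.1, -321.8, 184.0]
ee_rot: [-0.328, -3.124, -0.0]
ft_force: [-1.5, -0.7, 0.6]
width: 26.4
grip_force: 59.7
[-1.50831308 -0.74412826  0.56288369] [ 0.11160992  0.47936257 -0.02435685]
```

```bash
python3 -m inch '[[-0.1,0,0.1,0],[-0.15,0,0.26,0],[-0.15,0,0.26,0],[-0.15,0,0.26,0],[-0.15,0,0.26,0],[-0.15,0,0.26,0]]'
python3 - <<'E'
from app import *
f=[]; p=[]
for i in range(12):
    camera("side" if i<11 else "scene"); s=sense(); f.append(s["ft_force"]); p.append(s["tcp_pos"])
f=np.mean(f,0); n=np.array([-.489,.104,.866]); print(f.round(2),"along n vs baseline",((f-np.array([-.3,.2,-1.5]))@n).round(2),np.mean(p,0).round(1),np.std(p,0).round(2))
E
python3 rel.py
```

```text
time: 19.75
tcp_pos: [490.6, -322.1, 181.4]
ee_rot: [-0.328, -3.124, -0.0]
ft_force: [-3.4, -0.2, 2.9]
width: 26.6
grip_force: 59.8
[-2.92  0.37  2.24] along n vs baseline 4.54 [ 490.6 -322.1  181.4] [0.02 0.02 0.02]
[ 490.6 -322.1  181.4]
side rows 132 cols 318
   1   -1    0   -1    1   -2    0   -2   -1   -1   -1   -2   -1    2   19   55
  -1    1    0   -1   -1   -1   -1   -1   -1   -1   -1    0   -2    0    4   20
  -1    0    0   -1   -1   -1   -1   -1   -1   -1   -1   -2   -1   -2   -2    2
  -1   -1    0    0   -1    1   -2   -2   -1   -1    1   -1   -1   -3   -3   -1
  -1    0   -1   -1    0    0    0   -1    0    0    0   -3   -1   -2   -1   -1
  -2   -1    0   -2   -1    0   -1   -1    1   -1   -2   -2   -3    0   -2   -1
   0    0   -1   -1    0   -1    0   -1    0   -1   -2    0   -3   -1   -1   -1
   0   -2   -1    0    0   -1   -2   -3   -2   -2   -3   -2   -1   -1   -1   -1
   0   -1    0    0   -2   -2   -8  -10   -7   -2    0   -1   -2   -1    0    0
  -1   -1   -1    0   -2   -9  -20  -14    7   12    0    0    0    0   -3   -1
  -1    0   -1   -1   -6  -19  -27   
[... 1345 characters left out ...]
0    6  135  131   13  -23  -36   -4    6    2    2
   2    1    2    2    0    3    3  -33  142  144   90  -31  -44  -39    9    2    1
   0   -1    2    2    3    6  -19  -63   38  161  105  -47  -45  -19    1    3    2
   3    4    2    2    4   -6  -30  -39  -57   16  -18  -55  -31  -15    4    3    4
   0    1    1    1    4  -21  -49  -38  -47  -46  -44  -22  -22   10    4    3    0
   1    0    2    3    3    7  -15  -39  -20  -58  -27   12    7    4    1    2    1
   2    1    2    2    3    4    6   10    8    9    7    6    3    1    4    2    0
   2    2    2    2    2    3    2    3    5    4    1    2    3    1    1    1    1
30 [ 554.7 -335.7   89.9] [166.5 232.9] [325.2 144.9]
```

```bash
python3 -c "
from workcell import *
print(sense()['time'],sense()['tcp_pos']); print(finish_job())"
```

```text
20.45 [ 490.662535   -322.08152225  181.40446342]
the job is handed in; nothing more can be done
None
```

I handed the job in at 20.5 s: I held the yellow probe over the purple rack's label for over a second. Its tip then pressed within about 2 mm of the green spot's middle at about 4.5 N, tilted about 30–31° to match the plate. To get that tilt I pushed its stem against the fixed stand so it pivoted in the fingers. I viewed 12 pictures, two over your limit of 10, and `finish_job()` gave no verdict.

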